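# Bring the van round to the goods platform

## Task

On the curved model railway track, set your fingertips behind the dark covered van, at its end away from the low goods platform, and push it gently and slowly round the curve, following the rails close behind it all the way, until the whole length of the van stands alongside the platform. Only push the van with light fingertip contact: never pinch it, lift it off the rails or send it rolling ahead on its own. Leave the other things on the desk where they are, do not press on the track or platform, and finish with the hand clear of everything.

Things in the scene. Friction and masses are not known exactly. Their poses are not given: they have to be found in the camera images.
- track_mid (a point): Middle of the fixed 9 mm gauge track, on its centre line at rail tops, 7 mm above the desk. The track is an arc of 249 mm radius, 135 degrees, on a grey bed 25 mm wide, with an 18 mm high buffer stop near each end. x points level away from the arc's centre (so the centre lies 249 mm back along -x), y along the track, z up; it spans -1.18 to +1.18 rad about the centre, from x towards y.
- van_run (a joint): Angle (rad) of the van's middle about the arc's centre, 0 at the middle of the track, growing from the track's x towards its y (anticlockwise from above). Runs from -0.93 to 0.93; starts at -0.85 to -0.6; the platform's middle lies at 0.25 to 0.55. Rolling resistance about 0.06 N; let go at 0.1 m/s it stops within about 5 mm and stays there.
- van: Dark brown covered van, light silver-grey roof, 95 mm long, 18 wide, roof 36 mm above the desk, about 40 g. Flat upright end faces, 13 to 34 mm above the desk; a coupler juts 5 mm from each end at 10 to 13 mm. Origin: under the van's middle, at desk height, 247 mm from the arc's centre. x away from the curve's centre, y forward along the van (to the platform), z up.
- van_rear (a point): Centre of the van's rear end face (the one to push), 47.5 mm behind its middle and 23.5 mm above the desk.
- van_front (a point): Centre of the van's front end face, 47.5 mm ahead of its middle and 23.5 mm above the desk.
- platform_mid (a point): Middle of the track-side top edge of the fixed grey goods platform, 15 mm above the desk, 264 mm from the arc's centre. The platform curves along the outside of the track, -0.30 to +0.30 rad about that centre to either side of this point (about 165 mm long), 40 mm wide; shed (top 37 mm) and lamp posts (42 mm) on its outer half. x away from the arc's centre, y forward along the platform.
- jar: Loose small glass jar with a metal screw lid, 48 mm across, 58 mm high, inside the curve; origin under its centre. Leave alone.
- figure_base: Loose round red plastic figure base, 60 mm across, 9 mm thick, inside the curve; origin under its centre. Leave alone.
- tank_wagon: Loose model tank wagon off the rails, standing on the desk inside the curve, 66 mm long, 22 mm wide, 30 mm high; origin under its centre, x along it. It is not the one to push. Leave alone.
- tweezers: Loose stainless steel tweezers lying on the desk outside the curve, near the track's right part, 122 mm long, 6 mm high; origin near the middle, x towards the points. Leave alone.
- parts_tray: Loose grey plastic parts tray, 90 x 120 x 25 mm, on the green cutting mat at the robot's left; origin under its centre. Leave alone.
- screwdriver: Loose screwdriver, 130 mm long, lying on the desk beyond the curve; x along it. Leave alone.
- thinner: Loose small bottle, 40 mm across, 70 mm high, on the desk at the robot's right; origin under its centre. Leave alone.

How it is judged:
By the outcome, as a careful person would: the job done as asked, in the order asked, and still so for the second after the job is handed in, with the robot touching nothing.
It also fails if it takes over 48 s, if anything falls off the work surface, if the arm or the gripper's body presses on something with over 40 N, if the wrist force passes 120 N, or if a joint passes its speed limit or range.

## Robot

A 6-joint arm with a two-finger parallel gripper is mounted at the origin on the work surface. World frame = base frame: x ahead of the robot, y to its left, z up, the work surface at z = 0. Lengths are in m, angles in rad, forces in N, time in s.
With the tool pointing down it reaches from about 0.35 to 0.975 m from the base axis. Payload 4.9 kg.
Tool frame: the origin (TCP) lies at the very end of the fingers, on their centre line; the grasp point (between the pads) lies 19 mm behind it; z points along the fingers, y is the line along which they close (so a half turn about z gives the same grasp; the last joint's range is limited). The gripper opens to 85 mm and grips with 20 to 120 N. Pads are 22 mm wide; open, the fingers measure 114 mm over their backs; the gripper's body (76 mm by 85 mm) begins 54 mm behind the grasp point. The pads swing forward as they close: fully open they stand 13 mm farther back than shut.
Start: joints at [-1.308, 0.053, 1.613, -0, 1.476, -0.119], TCP at [0.233, -0.58, 0.231] pointing down, gripper open.
Joint ranges: [-3.01, 3.01], [-1.01, 2.22], [0.06, 2.58], [-1.02, 4.17], [0.09, 2.62], [-3.14, 3.14]. Speed limits (rad/s): [2.57, 2.57, 3.14, 3.14, 3.14, 3.14].

## Interface

Orientations are given as a unit quaternion [w, x, y, z].
In Python, from plant import manip gives the robot as it stands.
- The arm moves only by the shell command python3 -m pendant 'ROWS'. ROWS is JSON, a list of rows, each a list of 3 entries, a list of its own where there are three numbers: the opening, from 0 (shut) to 1 (fully open), then the shift along the tool's x, y, z in units of 12 cm (1.0 is 12 cm), then the turn about the tool's z in units of pi rad (1.0 is pi rad). In form: [[gripper, [dx, dy, dz], roll], ...]. A call has 1 to 10 rows; each row is the pose to reach, as a shift and turn from the pose commanded when the call began, along the tool's axes at that moment, turning the shorter way round; what a row does not reach only later rows make up. A row lasts 1/10 s, in which the tool goes at most 50 mm and 8.59 degrees, less where a joint would pass 70% of its speed; a pose out of reach is approached as far as the arm can. A call with a number of a shift or a turn outside -1 to 1 is refused whole. A call with a gripper value outside its range is refused whole. The fingers move at their own pace and stop on an object; the grip force is fixed at half the most. Time passes only in rows, so rows that repeat a pose let the fingers close. It gives the time, the measured TCP pose, the force, the opening and the grip force at its end, in the units of the state.
- manip.state(): the state, without advancing time (a new reading comes with each control period).
- manip.grab_frame(name): name is "scene" or "top" or "wrist"; returns a dict with "img" (420x560x3 uint8, red, green, blue), "fx", "fy", "cx", "cy" (pixels), "D" ([k1, k2, p1, p2, k3] as OpenCV has them; the pictures are not rectified), "eye" and "rotation" of the camera in the world; the wrist camera has in their place "tool_from_camera" (4x4, takes a point from camera to tool coordinates, whose origin is the TCP and whose axes are the flange's). Camera axes: x right, y down, z forward; pixel columns grow to the right and rows downward; lengths in m; the calibration is good to about 2 mm. A picture is of the moment at which its call begins: read the wrist's pose just before it. There is no depth.
- manip.job_done(): hands the job in; it is judged then, once.
The state is a dict: "time": time; "joint_pos": joint angles; "joint_vel": joint speeds; "joint_efforts": joint torques, N m; "tool_pos": TCP position; "tool_rot": TCP orientation; "contact_force": force on the tool from outside, world axes, zero at the start; "ft_torque": the same for the moment, N m; "gripper_width": opening from 0.0 (shut) to 1.0 (fully open); "grasp_force": force on a finger pad.
Only numpy, scipy, OpenCV 4.12 (cv2) and the standard library are available. Lean on these libraries where they do the work, as an engineer would, in place of code of your own. Each camera call takes 0.05 s, during which the arm holds its last target. There are 200 camera calls.

## Working session

There is one attempt and no reset: what is moved stays moved. The work goes in short steps, Python scripts to look and compute and a shell command to move; the robot and the scene stay as the last step left them, time stands still between calls to the robot, and variables do not carry over. Pictures are saved under pics/ and viewed, at most 10 in all, crops included, and the job is handed in when it is done.

```bash
mkdir -p pics; python3 - <<'E'
from plant import manip
import cv2,pickle
d={}
for n in("scene","top"):
    f=manip.grab_frame(n);d[n]=f;cv2.imwrite(f"pics/{n}0.png",f["img"][:,:,::-1])
    print(n,f["fx"],f["cx"],f["cy"],f["D"],f["eye"],f["rotation"])
pickle.dump(d,open("f0.pkl","wb"))
s=manip.state();print(s["time"],s["tool_pos"],s["tool_rot"],s["gripper_width"])
E
```

```text
scene 518.068188000805 279.0682055067092 204.45137796087607 [0.01314643 0.         0.         0.         0.        ] [0.99519722 0.48445627 1.17381992] [-0.10271744  0.35874136  0.89680009 -0.23770438]
top 415.3310610713554 271.4243959906178 199.82720044351137 [-0.07639131  0.          0.          0.          0.        ] [0.3275563  0.02686728 1.32001729] [-0.06041688  0.70437214 -0.70392118  0.06859055]
0.1 [ 0.23272411 -0.57945063  0.23018445] [-9.20076464e-04  9.81833721e-01  1.89741118e-01 -7.82768318e-05] 0.9988988397531579
```

View pics/top0.png

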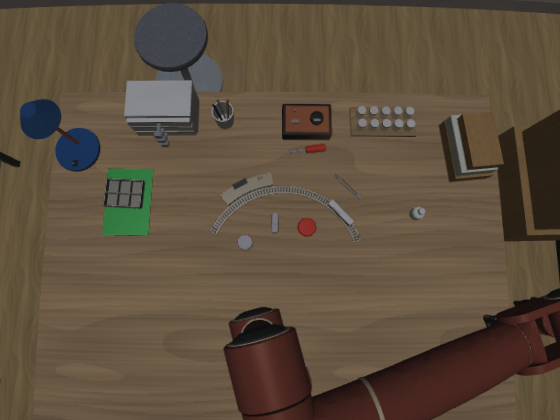

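View pics/scene0.png

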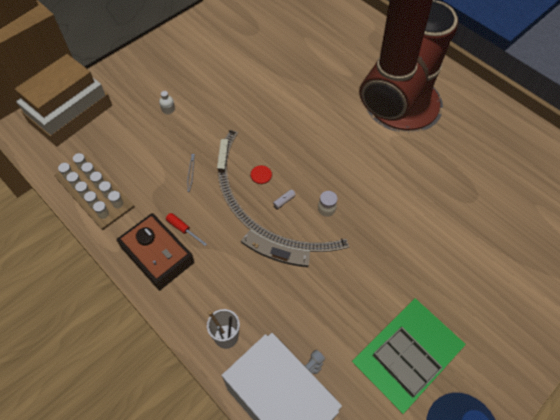

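The top view shows the arc from (214,231) over (285,190) to (356,238), with the van's light roof at about (341,212) and the platform at about (247,187). The scene view agrees. Next I'll measure these.

```bash
cat > h.py <<'E'
import numpy as np,cv2,pickle
from scipy.spatial.transform import Rotation as R
from scipy.optimize import least_squares
def cast(f,uv,z,eye=None,Rm=None):
    K=np.array([[f["fx"],0,f["cx"]],[0,f["fy"],f["cy"]],[0,0,1]])
    n=cv2.undistortPoints(np.array(uv,float).reshape(-1,1,2),K,np.array(f["D"])).reshape(-1,2)
    if eye is None:
        eye=np.array(f["eye"]);q=np.array(f["rotation"]);Rm=q if q.shape==(3,3) else R.from_quat(q[[1,2,3,0]]).as_matrix()
    d=np.c_[n,np.ones(len(n))]@Rm.T
    return eye+d*((z-eye[2])/d[:,2])[:,None]
E
python3 - <<'E'
from h import *
d=pickle.load(open("f0.pkl","rb"))
vis=[]
for n,box in(("top",(200,170,375,250)),("scene",(205,120,360,275))):
    f=d[n];im=f["img"];x0,y0,x1,y1=box
    hsv=cv2.cvtColor(im,cv2.COLOR_RGB2HSV)
    c=im[y0:y1,x0:x1]; h=hsv[y0:y1,x0:x1]
    for nm,uv in (("red",None),):
        pass
    m=(h[...,1]<70).astype(np.uint8)
    k,l,st,ce=cv2.connectedComponentsWithStats(m)
    for i in range(1,k):
        if st[i,4]>25: print(n,st[i]+np.array([x0,y0,0,0,0]),ce[i]+[x0,y0])
    a=cv2.resize(c[:,:,::-1],None,fx=4,fy=4,interpolation=cv2.INTER_CUBIC);b=cv2.resize(m*255,None,fx=2,fy=2)
    vis.append(a[:,:720]);
    cv2.imwrite(f"pics/{n}_m.png",b)
cv2.imwrite("pics/crop_top.png",vis[0])
for n,pts,z in(("top",[(214,231),(248,199),(285,190),(320,200),(356,238)],.007),("scene",[(346,243),(290,245),(245,225),(223,185),(232,133)],.007)):
    print(n,cast(d[n],pts,z).round(3).tolist())
E
```

```text
top [ 210  172  151   71 2308] [274.54636049 199.73136915]
top [334 173  28  27 134] [347.70149254 186.19402985]
top [271 212   8  21 144] [274.40277778 222.18055556]
top [238 235  15  15 193] [244.83419689 242.12435233]
scene [ 217  130  132  136 2897] [267.23058336 223.18985157]
scene [273 189  23  20 211] [283.92890995 198.29383886]
scene [318 190  20  26 396] [327.53030303 202.36363636]
top [[0.469, 0.194, 0.007], [0.573, 0.087, 0.007], [0.603, -0.032, 0.007], [0.57, -0.145, 0.007], [0.447, -0.257, 0.007]]
scene [[0.473, 0.204, 0.007], [0.578, 0.112, 0.007], [0.622, -0.007, 0.007], [0.584, -0.136, 0.007], [0.453, -0.25, 0.007]]
```

View pics/crop_top.png

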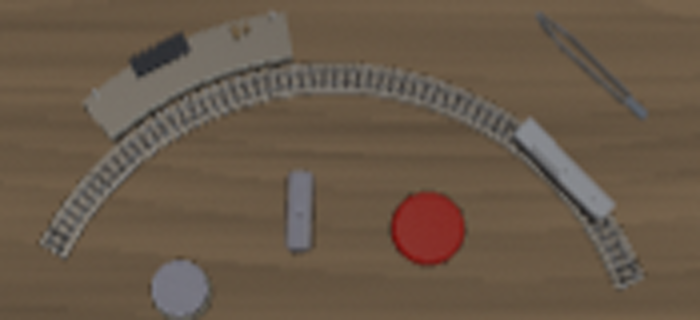

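```bash
cat > fit.py <<'E'
from h import *
d=pickle.load(open("f0.pkl","rb"))
C={}
for n,box in(("top",(205,165,375,250)),("scene",(205,120,360,275))):
    f=d[n];hsv=cv2.cvtColor(f["img"],cv2.COLOR_RGB2HSV)
    m=np.zeros(hsv.shape[:2],np.uint8);x0,y0,x1,y1=box;m[y0:y1,x0:x1]=hsv[y0:y1,x0:x1,1]<80
    m=cv2.morphologyEx(m,cv2.MORPH_CLOSE,np.ones((3,3)))
    k,l,st,_=cv2.connectedComponentsWithStats(m);i=1+st[1:,4].argmax()
    v,u=np.where(l==i)
    # supersample pixels
    o=(np.arange(4)-1.5)/4;U=(u[:,None,None]+o[None,:,None]+0*o).ravel();V=(v[:,None,None]+o[None,None,:]+0*o[:,None]).ravel()
    P=cast(f,np.c_[U,V],.005)[:,:2]
    c=np.array([.355,-.033])
    for it in range(8):
        q=P-c;r=np.hypot(*q.T);a=np.arctan2(q[:,1],q[:,0])
        A=[];I=[];O=[]
        for t in np.arange(-1.15,1.16,.03):
            s=r[(abs(a-t)<.015)&(r>.2)&(r<.31)]
            if len(s)<10:continue
            lo,hi=np.percentile(s,[2,98])
            A.append(t);I.append(lo);O.append(hi)
        A=np.array(A);I=np.array(I);O=np.array(O);w=O-I
        ok=(w>.019)&(w<.032)
        if ok.sum()<8: ok=w<.04
        mid=((I+O)/2)[ok];t=A[ok]
        X=c+mid[:,None]*np.c_[np.cos(t),np.sin(t)]
        s=least_squares(lambda p:np.hypot(X[:,0]-p[0],X[:,1]-p[1])-.249,c,loss="soft_l1",f_scale=.001);c=s.x
    fr=least_squares(lambda p:np.hypot(X[:,0]-p[0],X[:,1]-p[1])-p[2],[*c,.249]).x
    print(n,"centre",c.round(4),"free",fr.round(4),"res",np.std(s.fun).round(4),ok.sum(),"w",np.median(w[ok]).round(4))
    print(" ends ang",np.percentile(a[(r>.235)&(r<.262)],[.2,99.8]).round(3)); C[n]=c
    print(np.c_[A,I*1e3,O*1e3].round(2)[::2].tolist())
    g=hsv[...,:]
    # bright roof
    im=f["img"].astype(int)
    pl=cast(f,np.c_[u,v],.015)[:,:2]-c;rr=np.hypot(*pl.T);aa=np.arctan2(pl[:,1],pl[:,0])
    k=(rr>.272)&(rr<.30)&(aa>-.1);print(" platform ang",np.percentile(aa[k],[1,99]).round(3),k.sum())
    pr=cast(f,np.c_[u,v],.036)[:,:2]-c;rr=np.hypot(*pr.T);aa=np.arctan2(pr[:,1],pr[:,0])
    br=im[v,u].sum(1);k=(rr>.23)&(rr<.275)&(aa<-.4)&(aa>-1.1)
    thr=np.percentile(br[k],75); kk=k&(br>cv2.threshold(br[k].astype(np.uint16),0,65535,cv2.THRESH_BINARY+cv2.THRESH_OTSU)[0])
    mm=np.zeros_like(m);mm[v[kk],u[kk]]=1
    mm=cv2.morphologyEx(mm,cv2.MORPH_OPEN,np.ones((2,2)));kq,lq,sq,cq=cv2.connectedComponentsWithStats(mm);j=1+sq[1:,4].argmax()
    vv,uu=np.where(lq==j);W=cast(f,np.c_[uu,vv],.036)[:,:2]
    rect=cv2.minAreaRect((W*1e3).astype(np.float32));print(" van roof",rect, "pix",sq[j])
    q=np.array(rect[0])/1e3-c;print("  r,ang",np.hypot(*q).round(4),np.arctan2(q[1],q[0]).round(3))
E
python3 fit.py
```

```text
top centre [ 0.3572 -0.0265] free [ 0.3563 -0.0267  0.2497] res 0.0009 51 w 0.0275
 ends ang [-1.242  1.126]
[[-1.15, 234.52, 262.54], [-1.09, 234.64, 261.51], [-1.03, 234.28, 262.98], [-0.97, 236.26, 267.95], [-0.91, 234.59, 266.05], [-0.85, 234.99, 264.58], [-0.79, 235.23, 264.39], [-0.73, 235.87, 266.97], [-0.67, 235.15, 268.97], [-0.61, 235.02, 266.18], [-0.55, 233.88, 262.63], [-0.49, 234.72, 262.17], [-0.43, 234.85, 262.11], [-0.37, 234.44, 261.97], [-0.31, 234.67, 262.38], [-0.25, 234.45, 261.83], [-0.19, 235.9, 261.58], [-0.13, 233.66, 262.25], [-0.07, 235.4, 264.01], [-0.01, 234.66, 263.56], [0.05, 234.98, 263.79], [0.11, 236.24, 285.93], [0.17, 235.9, 308.32], [0.23, 235.67, 307.33], [0.29, 235.72, 307.59], [0.35, 236.4, 307.41], [0.41, 236.6, 308.65], [0.47, 236.23, 308.69], [0.53, 236.57, 308.62], [0.59, 236.29, 306.97], [0.65, 236.96, 306.87], [0.71, 236.82, 306.84], [0.77, 236.0, 262.99], [0.83, 235.94, 262.35], [0.89, 236.55, 262.64], [0.95, 236.38, 262.19], [1.01, 235.78, 262.62], [1.07, 236.02, 262.51], [1.13, 236.46, 260.12]]
 platform ang [0.133 0.734] 466
 van roo
[... 702 characters left out ...]
0.81], [-0.07, 236.73, 261.46], [-0.01, 236.07, 261.11], [0.05, 236.28, 261.7], [0.11, 236.45, 296.92], [0.17, 237.24, 301.88], [0.23, 237.15, 302.14], [0.29, 237.75, 302.67], [0.35, 237.84, 301.54], [0.41, 237.69, 302.8], [0.47, 237.37, 302.93], [0.53, 237.24, 302.11], [0.59, 236.89, 300.95], [0.65, 236.86, 302.46], [0.71, 237.89, 302.3], [0.77, 235.66, 262.25], [0.83, 235.42, 262.12], [0.89, 236.27, 262.72], [0.95, 235.17, 261.65], [1.01, 237.3, 261.62], [1.07, 236.14, 262.45], [1.13, 238.5, 259.94]]
 platform ang [0.132 0.729] 732
 van roof ((529.8890991210938, -195.78567504882812), (93.11136627197266, 20.901084899902344), 43.22175216674805) pix [218 140  11  29 224]
  r,ang 0.2443 -0.803
```

```bash
python3 -m pendant '[[0,[0.3,-0.19,0],0],[0,[0.6,-0.38,0],0],[0,[0.89,-0.57,0],0],[0,[0.89,-0.57,0],0]]' | tail -3; python3 -m pendant '[[0,[0.3,-0.19,0],0],[0,[0.6,-0.38,0],0],[0,[0.89,-0.57,0],0],[0,[0.89,-0.57,0],0]]' | tail -3; python3 -m pendant '[[0,[0.3,-0.19,0],-0.03],[0,[0.6,-0.38,0],-0.07],[0,[0.89,-0.57,0],-0.119],[0,[0.89,-0.57,0],-0.119],[0,[0.89,-0.57,0],-0.119]]'
python3 - <<'E'
from plant import manip
import cv2,pickle
s=manip.state();f=manip.grab_frame("wrist");f["s"]=s
pickle.dump(f,open("w1.pkl","wb"));cv2.imwrite("pics/w1.png",f["img"][:,:,::-1])
print(s,f["tool_from_camera"])
E
```

```text
contact_force: [-0.9, -0.4, 0.4]
gripper_width: 0.333
grasp_force: 0.0
contact_force: [-0.4, -0.7, -0.1]
gripper_width: -0.003
grasp_force: 0.0
time: 1.4
tool_pos: [0.4536, -0.2707, 0.231]
tool_rot: [0.0, 0.929, 0.369, -0.001]
contact_force: [-0.3, -0.5, -0.2]
gripper_width: -0.0
grasp_force: 0.0
{'time': 1.4, 'joint_pos': array([-6.78388894e-01, -1.80389860e-01,  1.83587439e+00, -9.94531816e-04,
        1.48640627e+00,  1.37002451e-01]), 'joint_vel': array([-0.033073  , -0.00145529,  0.00216844,  0.00091593,  0.00196582,
        0.00558073]), 'joint_efforts': array([ 1.18673846e+00, -2.94043261e+01, -3.71176386e+01,  7.95404264e-02,
        1.34724355e-02, -3.74718849e-02]), 'tool_pos': array([ 0.45361601, -0.27066922,  0.23103467]), 'tool_rot': array([ 1.14164038e-04,  9.29498767e-01,  3.68824856e-01, -5.04676433e-04]), 'contact_force': array([-0.30819902, -0.52605708, -0.20671963]), 'ft_torque': array([-0.03125619,  0.01766271,  0.06043024]), 'grasp_force': 0.0, 'gripper_width': -0.00033495308962595583} [[-1.02390374e-04 -9.52338495e-01 -3.05043243e-01  7.84495019e-02]
 [ 9.99999993e-01 -8.02203154e-05 -8.52124401e-05  3.81802155e-06]
 [ 5.66804218e-05 -3.05043250e-01  9.52338497e-01 -1.42736402e-01]
 [ 0.00000000e+00  0.00000000e+00  0.00000000e+00  1.00000000e+00]]
```

View pics/w1.png

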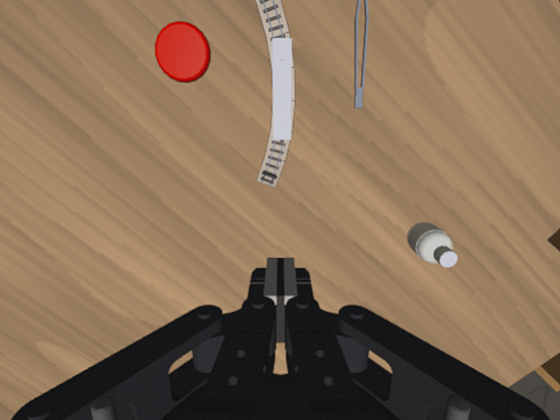

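The wrist view shows the roof from (282,38) to (283,139) and the rear buffer at (268,177). The gripper is shut.

```bash
cat > w.py <<'E'
from h import *
import sys
f=pickle.load(open(sys.argv[1],"rb"));s=f["s"];T=f["tool_from_camera"];q=np.array(s["tool_rot"])
Rt=R.from_quat(q[[1,2,3,0]]).as_matrix();eye=Rt@T[:3,3]+s["tool_pos"];Rm=Rt@T[:3,:3]
im=f["img"];hsv=cv2.cvtColor(im,cv2.COLOR_RGB2HSV)
m=((hsv[...,1]<45)&(hsv[...,2]>185)).astype(np.uint8);m[260:]=0
m=cv2.morphologyEx(m,cv2.MORPH_OPEN,np.ones((5,5)));k,l,st,ce=cv2.connectedComponentsWithStats(m)
print([(x[:5].tolist()) for x in st[1:] if x[4]>300])
i=[j for j in range(1,k) if abs(ce[j][0]-280)<60 and st[j,4]>300][0]
v,u=np.where(l==i);W=cast(f,np.c_[u,v],.036,eye,Rm)[:,:2]
r=cv2.minAreaRect((W*1e3).astype(np.float32));print("roof",r)
mid=np.array(r[0])/1e3
b=cv2.boxPoints(r)/1e3;e=b[1]-b[0] if np.linalg.norm(b[1]-b[0])>.05 else b[2]-b[1]
t=e/np.linalg.norm(e);t=t if t[1]>0 else -t
n=np.array([t[1],-t[0]]);c=mid-.247*n
x=Rt[:2,0];y=Rt[:2,1]
print("mid",mid.round(4),"yaw t",np.arctan2(t[1],t[0]).round(4),"tool yaw",np.arctan2(x[1],x[0]).round(4),"centre",c.round(4))
p=np.array(s["tool_pos"])[:2]-mid;print("tool in van frame: tangential",(p@t).round(4),"outward",(p@n).round(4),"z",s["tool_pos"][2])
# rail bed check
B=(hsv[...,1]<70).astype(np.uint8)
for vv in (145,155,165,175,20,10,5):
    uu=np.where(B[vv,240:300])[0]+240
    if len(uu):
        P=cast(f,[[uu[0]-.5,vv],[uu[-1]+.5,vv]],.003,eye,Rm)[:,:2];print(vv,uu[0],uu[-1],"r",np.hypot(*(P-c).T).round(4))
print("buffer",cast(f,[[268,177]],.018,eye,Rm)[0].round(4), "tang rel mid",((cast(f,[[268,177]],.018,eye,Rm)[0][:2]-mid)@t).round(4))
E
python3 w.py w1.pkl
```

```text
[[269, 38, 25, 102, 2095], [423, 236, 27, 24, 331]]
roof ((527.1303100585938, -203.1337890625), (95.19047546386719, 23.950429916381836), 43.37551498413086)
mid [ 0.5271 -0.2031] yaw t 0.757 tool yaw 0.7555 centre [ 0.3575 -0.0236]
tool in van frame: tangential -0.0998 outward -0.0014 z 0.23103467374720385
145 267 288 r [0.2368 0.2618]
155 265 286 r [0.2374 0.2623]
165 261 283 r [0.2364 0.2623]
175 258 279 r [0.2372 0.2617]
20 261 286 r [0.2364 0.2624]
10 258 283 r [0.2365 0.262 ]
5 257 282 r [0.2372 0.2624]
buffer [ 0.4499 -0.255   0.018 ] tang rel mid -0.0918
```

```bash
python3 -m pendant '[[0,[0.08,0.006,0.3],0],[0,[0.18,0.012,0.65],0],[0,[0.265,0.012,0.9],0],[0,[0.265,0.012,1.0],0],[0,[0.265,0.012,1.0],0]]'; python3 -m pendant '[[0,[0,0,0.2],0],[0,[0,0,0.4],0],[0,[0,0,0.55],0],[0,[0,0,0.67],0],[0,[0,0,0.74],0],[0,[0,0,0.74],0],[0,[0,0,0.74],0]]'
python3 - <<'E'
from plant import manip
import cv2,pickle
s=manip.state();f=manip.grab_frame("wrist");f["s"]=s
pickle.dump(f,open("w2.pkl","wb"));cv2.imwrite("pics/w2.png",f["img"][:,:,::-1])
import numpy as np
c=np.array([.3575,-.0236]);p=s["tool_pos"];a=-.8138;t=np.array([-np.sin(a),np.cos(a)]);n=np.array([np.cos(a),np.sin(a)])
print(p,(p[:2]-c)@t,(p[:2]-c)@n-.247,s["contact_force"])
for k in range(1,11):
    d=.01*k;C,S=np.cos(d),np.sin(d)
    print(k,((-.0585*(C-1)+.247*S)/.12).round(4),((.247*(C-1)+.0585*S)/.12).round(4),(-d/np.pi).round(4))
E
```

```text
time: 1.95
tool_pos: [0.476, -0.2499, 0.1092]
tool_rot: [-0.002, 0.93, 0.368, -0.001]
contact_force: [-0.1, -0.1, -0.3]
gripper_width: -0.001
grasp_force: 0.0
time: 2.65
tool_pos: [0.4785, -0.2501, 0.0236]
tool_rot: [0.001, 0.93, 0.369, 0.0]
contact_force: [1.0, -0.0, 0.6]
gripper_width: -0.002
grasp_force: 0.0
[ 0.47850114 -0.25014199  0.02358234] -0.06761973249253882 0.0007702998315377019 [ 0.9723139  -0.02574825  0.59878171]Traceback (most recent call last):
  File "<stdin>", line 10, in <module>
AttributeError: 'float' object has no attribute 'round'
```

View pics/w2.png

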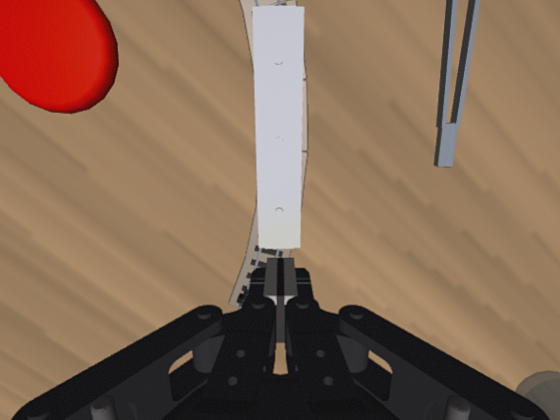

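The wrist view shows the fingertips centred behind the van's rear edge at (279,248), with a few mm of gap.

```bash
python3 -m pendant '[[0,[0.01,0,0],0],[0,[0.025,0,0],0],[0,[0.04,0,0],0],[0,[0.05,0,0],0],[0,[0.06,0,0],0],[0,[0.07,0,0],0],[0,[0.08,0,0],0]]'
cat > st.py <<'E'
from plant import manip
import numpy as np
s=manip.state();c=np.array([.3575,-.0236]);p=s["tool_pos"];q=s["tool_rot"]
y=2*np.arctan2(q[2],q[1]);a=y-np.pi/2;t=np.array([np.cos(y),np.sin(y)]);n=np.array([np.sin(y),-np.cos(y)])
print("t",s["time"],"van ang",a.round(4),"to go",(.433-a).round(4),"tang,out mm",(1e3*((p[:2]-c)@t)).round(2),(1e3*((p[:2]-c)@n)-247).round(2),"z",p[2].round(4),s["contact_force"].round(2))
E
python3 st.py; python3 - <<'E'
import numpy as np
for k in range(1,11):
    d=.01*k;C,S=np.cos(d),np.sin(d)
    print(k,round((-.0585*(C-1)+.247*S)/.12,4),round((.247*(C-1)+.0585*S)/.12,4),round(-d/np.pi,4))
E
```

```text
time: 3.4
tool_pos: [0.4849, -0.2427, 0.0225]
tool_rot: [-0.0, 0.929, 0.369, -0.0]
contact_force: [-0.8, -0.3, -0.6]
gripper_width: -0.003
grasp_force: 0.0
t 3.4 van ang -0.8151 to go 1.2481 tang,out mm -57.54 -0.11 z 0.0225 [-0.82 -0.27 -0.6 ]
1 0.0206 0.0048 -0.0032
2 0.0413 0.0093 -0.0064
3 0.062 0.0137 -0.0095
4 0.0827 0.0178 -0.0127
5 0.1035 0.0218 -0.0159
6 0.1243 0.0255 -0.0191
7 0.1452 0.0291 -0.0223
8 0.1661 0.0324 -0.0255
9 0.187 0.0355 -0.0286
10 0.2079 0.0384 -0.0318
```

```bash
python3 -m pendant '[[0,[0.0206,0.0048,0],-0.0032],[0,[0.0413,0.0093,0],-0.0064],[0,[0.062,0.0137,0],-0.0095],[0,[0.0827,0.0178,0],-0.0127],[0,[0.1035,0.0218,0],-0.0159],[0,[0.1243,0.0255,0],-0.0191],[0,[0.1452,0.0291,0],-0.0223],[0,[0.1661,0.0324,0],-0.0255],[0,[0.187,0.0355,0],-0.0286],[0,[0.2079,0.0384,0],-0.0318]]' >/dev/null
python3 st.py
python3 - <<'E'
from plant import manip
import cv2,pickle
s=manip.state();f=manip.grab_frame("wrist");f["s"]=s
pickle.dump(f,open("w3.pkl","wb"));cv2.imwrite("pics/w3.png",f["img"][:,:,::-1])
E
sed -i 's/m\[260:\]=0/m[257:]=0/' w.py; python3 w.py w3.pkl | head -4
```

```text
t 4.4 van ang -0.7144 to go 1.1474 tang,out mm -57.62 -0.01 z 0.0225 [-0.23 -0.28  0.38]
[[246, 31, 61, 226, 10577]]
roof ((547.055419921875, -182.27438354492188), (91.55703735351562, 21.533660888671875), 51.540687561035156)
mid [ 0.5471 -0.1823] yaw t 0.8996 tool yaw 0.8564 centre [ 0.3536 -0.0287]
tool in van frame: tangential -0.0619 outward -0.0028 z 0.022507956929204362
```

View pics/w3.png

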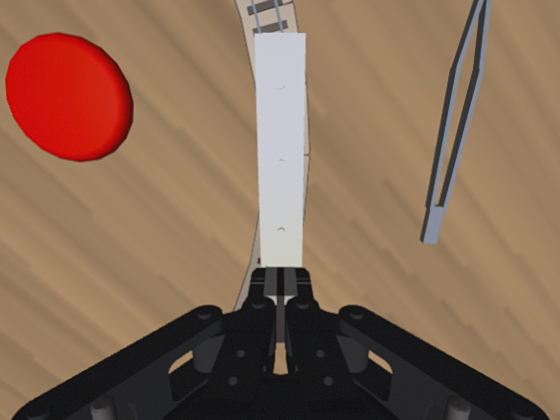

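The van's rear edge at (281,267) now meets the fingers, and it is square on the rails with its front edge at row 33. I'll keep following the curve.

```bash
python3 -m pendant '[[0,[0.0206,0.0048,0],-0.0032],[0,[0.0413,0.0093,0],-0.0064],[0,[0.062,0.0137,0],-0.0095],[0,[0.0827,0.0178,0],-0.0127],[0,[0.1035,0.0218,0],-0.0159],[0,[0.1243,0.0255,0],-0.0191],[0,[0.1452,0.0291,0],-0.0223],[0,[0.1661,0.0324,0],-0.0255],[0,[0.187,0.0355,0],-0.0286],[0,[0.2079,0.0384,0],-0.0318]]' >/dev/null
python3 st.py
python3 -m pendant '[[0,[0.0206,0.0048,0],-0.0032],[0,[0.0413,0.0093,0],-0.0064],[0,[0.062,0.0137,0],-0.0095],[0,[0.0827,0.0178,0],-0.0127],[0,[0.1035,0.0218,0],-0.0159],[0,[0.1243,0.0255,0],-0.0191],[0,[0.1452,0.0291,0],-0.0223],[0,[0.1661,0.0324,0],-0.0255],[0,[0.187,0.0355,0],-0.0286],[0,[0.2079,0.0384,0],-0.0318]]' >/dev/null
python3 st.py
python3 -m pendant '[[0,[0.0206,0.0048,0],-0.0032],[0,[0.0413,0.0093,0],-0.0064],[0,[0.062,0.0137,0],-0.0095],[0,[0.0827,0.0178,0],-0.0127],[0,[0.1035,0.0218,0],-0.0159],[0,[0.1243,0.0255,0],-0.0191],[0,[0.1452,0.0291,0],-0.0223],[0,[0.1661,0.0324,0],-0.0255],[0,[0.187,0.0355,0],-0.0286],[0,[0.2079,0.0384,0],-0.0318]]' >/dev/null
python3 st.py
cat > roof.py <<'E'
from plant import manip
import cv2,pickle,sys,numpy as np
s=manip.state();f=manip.grab_frame("wrist");f["s"]=s
pickle.dump(f,open(sys.argv[1]+".pkl","wb"));cv2.imwrite(f"pics/{sys.argv[1]}.png",f["img"][:,:,::-1])
h=cv2.cvtColor(f["img"],cv2.COLOR_RGB2HSV);m=((h[:262,272:292,1]<45)&(h[:262,272:292,2]>185)).mean(1)>.7
r=np.where(m)[0];print("roof rows",r[0],r[-1])
E
python3 roof.py w4
```

```text
t 5.45 van ang -0.6145 to go 1.0475 tang,out mm -57.59 0.1 z 0.0225 [-0.24 -0.34 -0.05]
t 6.45 van ang -0.5146 to go 0.9476 tang,out mm -57.58 0.2 z 0.0225 [-0.36 -0.33  0.14]
t 7.45 van ang -0.4147 to go 0.8477 tang,out mm -57.62 0.29 z 0.0225 [-1.02 -0.26 -0.48]
roof rows 17 261
```

View pics/w4.png

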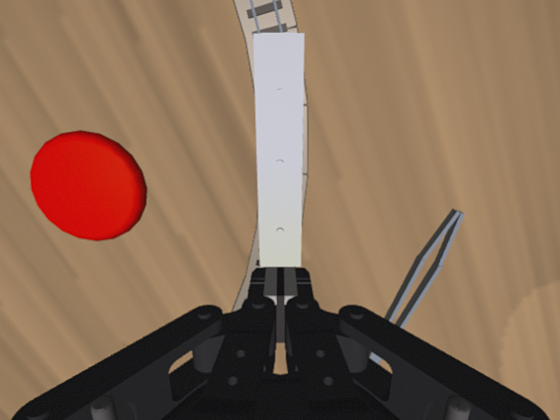

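The roof's front edge is still at row 33 and its rear still meets the fingers at row 267, so contact holds. The row 17 reading was a false match on the rails ahead.

```bash
python3 -m pendant '[[0,[0.0206,0.0048,0],-0.0032],[0,[0.0413,0.0093,0],-0.0064],[0,[0.062,0.0136,0],-0.0095],[0,[0.0827,0.0177,0],-0.0127],[0,[0.1035,0.0216,0],-0.0159],[0,[0.1243,0.0252,0],-0.0191],[0,[0.1452,0.0287,0],-0.0223],[0,[0.1661,0.0319,0],-0.0255],[0,[0.187,0.0349,0],-0.0286],[0,[0.2079,0.0376,0],-0.0318]]' >/dev/null
python3 st.py
python3 -m pendant '[[0,[0.0206,0.0048,0],-0.0032],[0,[0.0413,0.0093,0],-0.0064],[0,[0.062,0.0136,0],-0.0095],[0,[0.0827,0.0177,0],-0.0127],[0,[0.1035,0.0216,0],-0.0159],[0,[0.1243,0.0252,0],-0.0191],[0,[0.1452,0.0287,0],-0.0223],[0,[0.1661,0.0319,0],-0.0255],[0,[0.187,0.0349,0],-0.0286],[0,[0.2079,0.0376,0],-0.0318]]' >/dev/null
python3 st.py
python3 -m pendant '[[0,[0.0206,0.0048,0],-0.0032],[0,[0.0413,0.0093,0],-0.0064],[0,[0.062,0.0136,0],-0.0095],[0,[0.0827,0.0177,0],-0.0127],[0,[0.1035,0.0216,0],-0.0159],[0,[0.1243,0.0252,0],-0.0191],[0,[0.1452,0.0287,0],-0.0223],[0,[0.1661,0.0319,0],-0.0255],[0,[0.187,0.0349,0],-0.0286],[0,[0.2079,0.0376,0],-0.0318]]' >/dev/null
python3 st.py
python3 -m pendant '[[0,[0.0206,0.0048,0],-0.0032],[0,[0.0413,0.0093,0],-0.0064],[0,[0.062,0.0136,0],-0.0095],[0,[0.0827,0.0177,0],-0.0127],[0,[0.1035,0.0216,0],-0.0159],[0,[0.1243,0.0252,0],-0.0191],[0,[0.1452,0.0287,0],-0.0223],[0,[0.1661,0.0319,0],-0.0255],[0,[0.187,0.0349,0],-0.0286],[0,[0.2079,0.0376,0],-0.0318]]' >/dev/null
python3 st.py;python3 roof.py w5
```

```text
t 8.5 van ang -0.3148 to go 0.7478 tang,out mm -57.62 0.29 z 0.0225 [-0.56 -0.31 -0.15]
t 9.5 van ang -0.215 to go 0.648 tang,out mm -57.59 0.28 z 0.0225 [-0.36 -0.96 -0.01]
t 10.5 van ang -0.115 to go 0.548 tang,out mm -57.61 0.33 z 0.0225 [ 0.36 -0.31  0.86]
t 11.5 van ang -0.0152 to go 0.4482 tang,out mm -57.6 0.29 z 0.0225 [-0.42  0.2   0.07]
roof rows 33 261
```

View pics/w5.png

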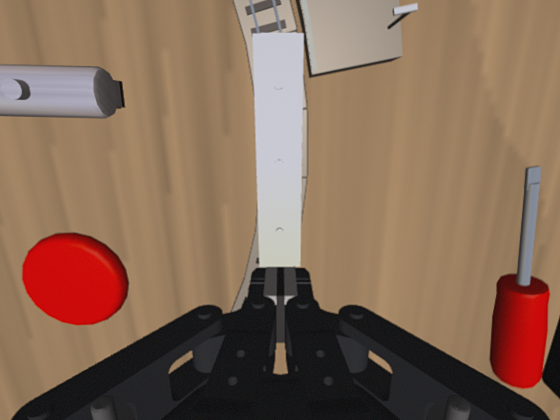

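The van is still against the fingers, front edge at row 33. The platform's near corner is at (311,75), so I'll measure its angle.

```bash
python3 - <<'E'
from h import *
f=pickle.load(open("w5.pkl","rb"));s=f["s"];T=f["tool_from_camera"];q=np.array(s["tool_rot"])
Rt=R.from_quat(q[[1,2,3,0]]).as_matrix();eye=Rt@T[:3,3]+s["tool_pos"];Rm=Rt@T[:3,:3];c=np.array([.3575,-.0236])
for uv,z in(((310,73),.015),((400,57),.015),((279,33),.036)):
    p=cast(f,[uv],z,eye,Rm)[0][:2]-c;print(uv,np.hypot(*p).round(4),np.arctan2(p[1],p[0]).round(4))
E
python3 -m pendant '[[0,[0.0206,0.0048,0],-0.0032],[0,[0.0413,0.0093,0],-0.0064],[0,[0.062,0.0136,0],-0.0095],[0,[0.0827,0.0177,0],-0.0127],[0,[0.1035,0.0216,0],-0.0159],[0,[0.1243,0.0252,0],-0.0191],[0,[0.1452,0.0287,0],-0.0223],[0,[0.1661,0.0319,0],-0.0255],[0,[0.187,0.0349,0],-0.0286],[0,[0.2079,0.0376,0],-0.0318]]' >/dev/null
python3 st.py
python3 -m pendant '[[0,[0.0206,0.0048,0],-0.0032],[0,[0.0413,0.0093,0],-0.0064],[0,[0.062,0.0136,0],-0.0095],[0,[0.0827,0.0177,0],-0.0127],[0,[0.1035,0.0216,0],-0.0159],[0,[0.1243,0.0252,0],-0.0191],[0,[0.1452,0.0287,0],-0.0223],[0,[0.1661,0.0319,0],-0.0255],[0,[0.187,0.0349,0],-0.0286],[0,[0.2079,0.0376,0],-0.0318]]' >/dev/null
python3 st.py
python3 -m pendant '[[0,[0.0206,0.0048,0],-0.0032],[0,[0.0413,0.0093,0],-0.0064],[0,[0.062,0.0136,0],-0.0095],[0,[0.0827,0.0177,0],-0.0127],[0,[0.1035,0.0216,0],-0.0159],[0,[0.1243,0.0252,0],-0.0191],[0,[0.1452,0.0287,0],-0.0223],[0,[0.1661,0.0319,0],-0.0255],[0,[0.187,0.0349,0],-0.0286],[0,[0.2079,0.0376,0],-0.0318]]' >/dev/null
python3 st.py
```

```text
(310, 73) 0.2635 0.1284
(400, 57) 0.3031 0.131
(279, 33) 0.2519 0.18
t 12.55 van ang 0.0848 to go 0.3482 tang,out mm -57.62 0.28 z 0.0225 [ 0.23 -1.17 -0.09]
t 13.55 van ang 0.1847 to go 0.2483 tang,out mm -57.61 0.3 z 0.0225 [ 0.22  0.1  -0.41]
t 14.55 van ang 0.2846 to go 0.1484 tang,out mm -57.61 0.28 z 0.0225 [ 0.4   0.61 -0.32]
```

```bash
python3 -m pendant '[[0,[0.0206,0.0048,0],-0.0032],[0,[0.0413,0.0093,0],-0.0064],[0,[0.062,0.0136,0],-0.0095],[0,[0.0827,0.0177,0],-0.0127],[0,[0.1035,0.0216,0],-0.0159],[0,[0.1243,0.0252,0],-0.0191],[0,[0.1452,0.0287,0],-0.0223],[0,[0.1661,0.0319,0],-0.0255],[0,[0.187,0.0349,0],-0.0286],[0,[0.2079,0.0376,0],-0.0318]]' >/dev/null
python3 st.py
python3 -m pendant '[[0,[0.0206,0.0048,0],-0.0032],[0,[0.0413,0.0093,0],-0.0064],[0,[0.0575,0.0128,0],-0.0088],[0,[0.07,0.0153,0],-0.0107],[0,[0.08,0.0173,0],-0.0123],[0,[0.087,0.0187,0],-0.0134],[0,[0.092,0.0197,0],-0.0141],[0,[0.092,0.0197,0],-0.0141],[0,[0.092,0.0197,0],-0.0141]]' >/dev/null
python3 st.py
python3 -m pendant '[[0,[-0.01,0,0],0],[0,[-0.03,0,0],0],[0,[-0.06,0,0],0],[0,[-0.1,0,0],0],[0,[-0.1,0,0],0]]' >/dev/null
python3 st.py;python3 roof.py w6
```

```text
t 15.55 van ang 0.3845 to go 0.0485 tang,out mm -57.62 0.29 z 0.0225 [-0.03 -0.15 -0.83]
t 16.45 van ang 0.4279 to go 0.0051 tang,out mm -57.6 0.33 z 0.0225 [ 0.7   0.09 -0.41]
t 16.95 van ang 0.4272 to go 0.0058 tang,out mm -70.22 0.48 z 0.0226 [-0.14 -0.45  0.14]
roof rows 0 240
```

View pics/w6.png

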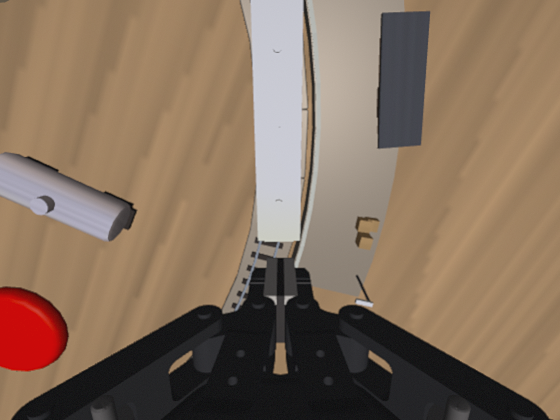

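The van stands alongside the platform with a clear gap behind it. I'll lift straight up and check from the top camera.

```bash
python3 -m pendant '[[0,[0,0,-0.1],0],[0,[0,0,-0.3],0],[0,[0,0,-0.6],0],[0,[0,0,-0.9],0],[0,[0,0,-1],0],[0,[0,0,-1],0]]' >/dev/null; python3 -m pendant '[[0,[-0.2,0,-0.2],0],[0,[-0.5,0,-0.5],0],[0,[-0.8,0,-0.6],0],[0,[-0.8,0,-0.6],0],[0,[-0.8,0,-0.6],0]]'
python3 roof.py w7; python3 st.py; python3 - <<'E'
from h import *
f=pickle.load(open("w7.pkl","rb"));s=f["s"];T=f["tool_from_camera"];q=np.array(s["tool_rot"])
Rt=R.from_quat(q[[1,2,3,0]]).as_matrix();eye=Rt@T[:3,3]+s["tool_pos"];Rm=Rt@T[:3,:3];c=np.array([.3575,-.0236])
h=cv2.cvtColor(f["img"],cv2.COLOR_RGB2HSV);m=((h[...,1]<45)&(h[...,2]>185)).astype(np.uint8);m[255:]=0
m=cv2.morphologyEx(m,cv2.MORPH_OPEN,np.ones((7,7)));k,l,st,ce=cv2.connectedComponentsWithStats(m)
for i in range(1,k):
    v,u=np.where(l==i);W=cast(f,np.c_[u,v],.036,eye,Rm)[:,:2];r=cv2.minAreaRect((W*1e3).astype(np.float32))
    p=np.array(r[0])/1e3-c;print(st[i],r[1],np.hypot(*p),np.arctan2(p[1],p[0]))
E
```

```text
time: 18.1
tool_pos: [0.6504, -0.0719, 0.2123]
tool_rot: [-0.002, 0.541, 0.841, -0.0]
contact_force: [0.2, 0.1, 0.4]
gripper_width: 0.005
grasp_force: 0.0
roof rows 0 103
t 18.15 van ang 0.4277 to go 0.0053 tang,out mm -164.52 -0.61 z 0.2117 [-0.09 -0.06 -0.76]
[ 269    0   26   69 1626] (21.934457778930664, 55.69782638549805) 0.24846349154165712 0.35151826481414916
[ 288    0   51  113 3830] (39.59196090698242, 94.37528991699219) 0.28043103791796464 0.2916934220211792
[137  32  32  25 529] (14.657758712768555, 30.39887237548828) 0.13263154028994933 0.22533259384757912
[171  50  26  23 405] (13.581185340881348, 25.845487594604492) 0.161463896691099 0.1726013377202904
```

View pics/w7.png

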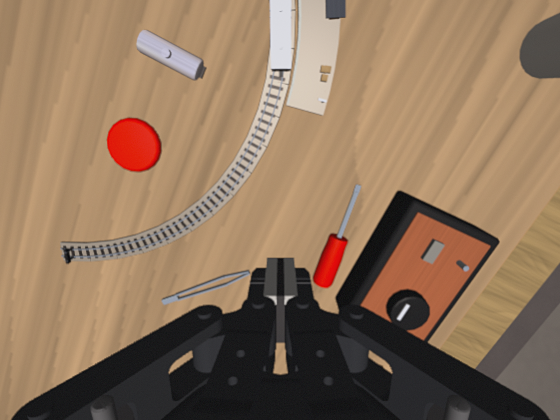

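The view shows the van's rear at (281,70), well inside the platform's near end at row ~105. Everything else is undisturbed and the hand is clear.

```bash
python3 -c "
from plant import manip
print(manip.job_done())"
```

```text
the job is handed in; nothing more can be done
None
```

I pushed the van slowly round the curve until its whole length stood beside the platform, backed the hand clear without disturbing anything else, and handed the job in at about 18 s; no verdict came back, and the overhang at the far end is from calculation, not seen.

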